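# Heft two sample tins and scan the one with the whole core

### The arm

A 7-joint arm with a two-finger parallel gripper is mounted at the origin on the work surface. World frame = base frame: x ahead of the robot, y to its left, z up, the work surface at z = 0. Lengths are in m, angles in rad, forces in N, time in s.
With the tool pointing down it reaches from about 0.4 to 0.85 m from the base axis. Payload 4.5 kg.
Tool frame: the origin (TCP) lies midway between the tips of the shut fingers; the grasp point (between the pads) lies behind it (r.grip_point_offset is the z of the grasp point in the tool frame, in m); z points along the fingers, y is the line along which they close (so a half turn about z gives the same grasp; the last joint's range is limited). The gripper opens to 88 mm and grips with 3 to 60 N. Pads are 18 mm wide; open, the fingers measure 123 mm over their backs; the gripper's body (75 mm by 187 mm) begins 45 mm behind the grasp point.
Start: joints at [1.312, 0.689, -0.195, 1.565, 0.157, 0.902, -0.215], TCP at [0.18, -0.598, 0.201] pointing down, gripper open.
Joint ranges: [-3.01, 3.01], [-0.46, 2.08], [-1.47, 1.51], [0.13, 2.56], [-1, 4.14], [0.04, 2.09], [-2.66, 2.66]. Speed limits (rad/s): [2.57, 2.57, 3.14, 3.14, 3.14, 3.14, 3.14].

### API

Orientations are given as a unit quaternion [x, y, z, w].
In Python, from plant import r, optics, workorder gives the robot as it stands.
- The arm moves only by the shell command python3 -m creep 'ROWS' [FORCE]. ROWS is JSON, a list of rows, each an object of numbers: "grip": the gripper command: -1 is shut, 1 is fully open, values between are in proportion; "tx", "ty", "tz": the shift along the tool's x, y, z in cm; "spin": the turn about the tool's z in degrees. In form: [{"grip": .., "tx": .., "ty": .., "tz": .., "spin": ..}, ...]. A call has 1 to 8 rows; each row shifts and turns the commanded pose from where the row before left it, along the tool's axes as they then stand; what a row does not reach is not made up. A row lasts 1/12 s, in which the tool goes at most 41.7 mm and 7.16 degrees, less where a joint would pass 70% of its speed; a pose out of reach is approached as far as the arm can. A call with a gripper value outside its range is refused whole. The fingers move at their own pace and stop on an object; FORCE is the grip in N (left out, the last holds). Time passes only in rows, so rows that do not move let the fingers close. It gives the time, the measured TCP pose, the force, the opening and the grip force at its end, in the units of the state.
- r.get_state(): the state, without advancing time (a new reading comes with each control period).
- optics.snapshot(name): name is "side" or "top" or "wrist"; returns (picture, depth): 400x640x3 uint8, red, green, blue; 400x640 float32, m along the optical axis (not along the pixel's ray), 0 where there is no reading.
- optics.get_calibration(name): a dict with "fx", "fy", "cx", "cy" (pixels), "extrinsics" (4x4, takes a point from world to camera coordinates). Camera axes: x right, y down, z forward; pixel columns grow to the right and rows downward; lengths in m; the calibration is good to about 2 mm. A picture is of the moment at which its call begins: read the wrist's pose just before it. get_calibration takes no time and is no camera call; for the wrist camera it gives the pose at the moment of the call.
- workorder.finish_job(): hands the job in; it is judged then, once.
The state is a dict: "clock": time; "q": joint angles; "qd": joint speeds; "joint_torque": joint torques, N m; "tool_pos": TCP position; "eef_rot": TCP orientation; "contact_force": force on the tool from outside, world axes, zero at the start; "moment": the same for the moment, N m; "opening": opening from 0.0 (shut) to 1.0 (fully open); "finger_force": force on a finger pad.
Only numpy, scipy, OpenCV 4.12 (cv2) and the standard library are available. Lean on these libraries where they do the work, as an engineer would, in place of code of your own. Each camera call takes 0.05 s, during which the arm holds its last target. There are 200 camera calls.

### The job

Two closed steel tins stand on the rubber mat: one holds a whole asphalt core, the other only a cut piece and so is lighter. Lift each in turn to feel which is heavier, leave the lighter one standing by itself in the steel tray, and finish while still holding the heavier one upright and still in front of the scanner window, the middle of its label level with the middle of the window and the tin's axis about 80 mm from it. Do not drop or tip a tin, and leave everything else where it is.

Things in the scene. Friction and masses are not known exactly. Their poses are not given: they have to be found in the camera images.
- tin_1: closed steel tin, 60 mm in diameter, 80 mm high, flat lid, label all round 10 to 44 mm above its base; starts upright on the mat. Origin: centre of its underside; z up. Both tins look alike; each weighs 0.15 to 0.4 kg, one is heavier by 0.09 kg or more. Core loose inside (2 mm play). Grip from above by the upper half, 55 to 65 mm above its base, 10 to 20 N
- tin_2: closed steel tin, 60 mm in diameter, 80 mm high, flat lid, label all round 10 to 44 mm above its base; starts upright on the mat. Origin: centre of its underside; z up. Both tins look alike; each weighs 0.15 to 0.4 kg, one is heavier by 0.09 kg or more. Core loose inside (2 mm play). Grip from above by the upper half, 55 to 65 mm above its base, 10 to 20 N
- tin_1_label (a point): middle of the label of tin_1: on the tin's axis, 27 mm above its base
- tin_2_label (a point): middle of the label of tin_2: on the tin's axis, 27 mm above its base
- mat: fixed flat dark rubber mat, 240 mm (x) by 280 mm (y), 4 mm thick, to the left or the right of the middle; the tins stand in its near (-x) half, side by side along its y, with two bare cores behind them. Origin: centre of its underside
- tray: fixed shallow steel tray on the other side, 240 mm (x) by 300 mm (y), rim 16 mm high, floor and walls 3 mm thick (floor surface 3 mm above the origin). Origin: centre of its underside; z up. Its near half (own x below +30 mm) is empty and has room for two tins side by side, 130 mm apart along its y; a core slice lies in its far half
- scanner: fixed cordless desk scanner, grey head on a round black foot, 92 mm wide, 150 mm high; its dark window, 52 mm wide and 56 mm high, faces along its own -x (towards the robot), the middle of the window 100 mm above the bench and 30 mm in front of the origin. Origin: centre of its underside
- scan_spot (a point): reading spot: 80 mm straight out from the middle of the scanner window, 100 mm above the bench; bring the middle of the label of the heavier tin here
- core_1: loose bystander: bare black asphalt core, 50 mm in diameter, 60 mm high, standing in the far half of the mat. Origin: centre of its underside
- core_2: loose bystander: another such bare core, in the far half of the mat. Origin: centre of its underside
- slice_1: loose bystander: thin asphalt slice, 50 mm in diameter, 15 mm high, lying in the far half of the tray. Origin: centre of its underside
- big_core: loose bystander: large asphalt core, 102 mm in diameter, 64 mm high, at the back of the bench. Origin: centre of its underside
- mould: loose bystander: dark steel mould ring, 113 mm in diameter, 87 mm high, at the back of the bench. Origin: centre of its underside
- brush: loose bystander: hand brush 170 mm long lying along x between mat and tray, under 40 mm high. Origin: under its middle
- caliper: loose bystander: caliper 190 mm long lying along y near the robot on its right, under 15 mm high. Origin: under its middle
There are look-alikes about, which are no part of the job. Leave any green or turquoise look-alike of the tin_1 alone.

How it is judged:
On the way, in this order (a step that is already met when the one before it is completed fails the run):
1. one of the tins has been lifted clear of the mat (((height (world z) of tin_1 above 0.03 m and contact force between the fingers and tin_1 above 1 N) or (height (world z) of tin_2 above 0.03 m and contact force between the fingers and tin_2 above 1 N))), for 0.2 s.
2. the lighter tin stands upright in the tray and is let go (((contact force between tray and tin_1 between 1.2 and 2.7 N and contact force between the fingers and tin_1 below 0.1 N and angle between tin_1's own z axis and vertical below 0.1 rad and linear speed of tin_1 below 0.02 m/s) or (contact force between tray and tin_2 between 1.2 and 2.7 N and contact force between the fingers and tin_2 below 0.1 N and angle between tin_2's own z axis and vertical below 0.1 rad and linear speed of tin_2 below 0.02 m/s))), for 0.2 s.
At the end, for the whole second after the job is handed in: The heavier tin is held by the fingers alone, upright within 0.2 rad, still, its label's middle within 35 mm of the reading spot; the lighter tin stands upright and released in the tray, which carries its weight (((contact force between the fingers and tin_1 above 1 N and height (world z) of tin_1 above 0.035 m and distance between tin_1_label and scan_spot below 0.035 m and angle between tin_1's own z axis and vertical below 0.2 rad and linear speed of tin_1 below 0.03 m/s and contact force between each of tray, scanner and tin_1 below 0.1 N and contact force between tray and tin_2 between 1.2 and 2.7 N and contact force between the fingers and tin_2 below 0.1 N and angle between tin_2's own z axis and vertical below 0.1 rad and linear speed of tin_2 below 0.02 m/s) or (contact force between the fingers and tin_2 above 1 N and height (world z) of tin_2 above 0.035 m and distance between tin_2_label and scan_spot below 0.035 m and angle between tin_2's own z axis and vertical below 0.2 rad and linear speed of tin_2 below 0.03 m/s and contact force between each of tray, scanner and tin_2 below 0.1 N and contact force between tray and tin_1 between 1.2 and 2.7 N and contact force between the fingers and tin_1 below 0.1 N and angle between tin_1's own z axis and vertical below 0.1 rad and linear speed of tin_1 below 0.02 m/s))); the arm keeps its last pose, push and grip.
It fails at once if a bare core, the slice, the big core, the mould, the brush or the caliper is shifted by more than 25 mm (distance of any of core_1, core_2, slice_1, big_core, mould, brush, caliper from where it was at the start of the episode above 0.025 m).
It fails at once if a tin is tipped by more than 0.6 rad (angle between any of tin_1, tin_2's own z axis and vertical above 0.6 rad).
It fails at once if a tin is dropped (falls out of the fingers faster than 0.6 m/s) ((linear speed of tin_1 above 0.6 m/s and contact force between the fingers and tin_1 below 0.05 N) or (linear speed of tin_2 above 0.6 m/s and contact force between the fingers and tin_2 below 0.05 N)).
It also fails if it takes over 67 s, if anything falls off the work surface, if the arm or the gripper's body presses on something with over 40 N, if the wrist force passes 120 N, or if a joint passes its speed limit or range.

## Working session

There is one attempt and no reset: what is moved stays moved. The work goes in short steps, Python scripts to look and compute and a shell command to move; the robot and the scene stay as the last step left them, time stands still between calls to the robot, and variables do not carry over. Pictures are saved under pics/ and viewed, at most 10 in all, crops included, and the job is handed in when it is done.

```bash
ls; mkdir -p pics; cat > h.py <<'E'
import numpy as np, cv2
from plant import r, optics, workorder
from scipy.spatial.transform import Rotation as R
def snap(n,f=None):
    c=optics.get_calibration(n); p,d=optics.snapshot(n)
    if f: cv2.imwrite('pics/'+f,p[:,:,::-1])
    return p,d,c
def cloud(d,c):
    v,u=np.mgrid[0:d.shape[0],0:d.shape[1]]
    X=np.stack([(u-c['cx'])/c['fx']*d,(v-c['cy'])/c['fy']*d,d],-1)
    E=np.array(c['extrinsics']); W=(X-E[:3,3])@E[:3,:3]
    W[d<=0]=np.nan
    return W
E
python3 - <<'E'
from h import *
s=r.get_state(); print({k:np.round(v,3) for k,v in s.items()}, r.grip_point_offset)
p,d,c=snap('top','top1.png'); p2,d2,c2=snap('side','side1.png')
np.savez('s1.npz',p=p,W=cloud(d,c),p2=p2,W2=cloud(d2,c2))
E
```

```text
pics
{'clock': np.float64(0.0), 'q': array([ 1.312,  0.69 , -0.195,  1.566,  0.157,  0.902, -0.215]), 'qd': array([-0.001,  0.002,  0.001,  0.001, -0.001, -0.001,  0.001]), 'joint_torque': array([-0.0000e+00, -5.2757e+01, -1.2670e+00, -1.5343e+01, -5.3000e-02,
        6.0000e-03,  0.0000e+00]), 'tool_pos': array([ 0.18 , -0.598,  0.201]), 'eef_rot': array([ 0.989,  0.146, -0.   , -0.001]), 'contact_force': array([0.4  , 0.382, 0.438]), 'moment': array([-0.02 , -0.014, -0.018]), 'finger_force': np.float64(0.0), 'opening': np.float64(1.001)} -0.0187
```

View pics/top1.png

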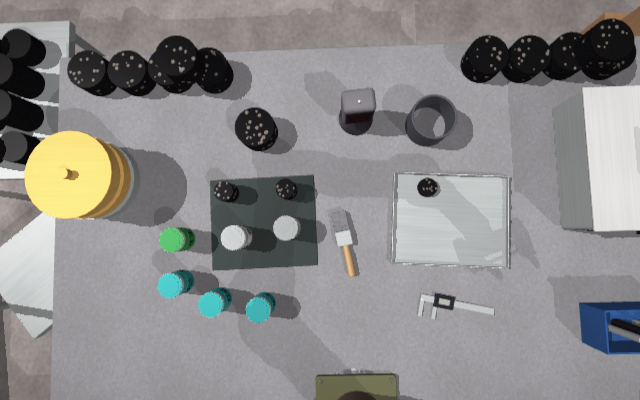

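View pics/side1.png

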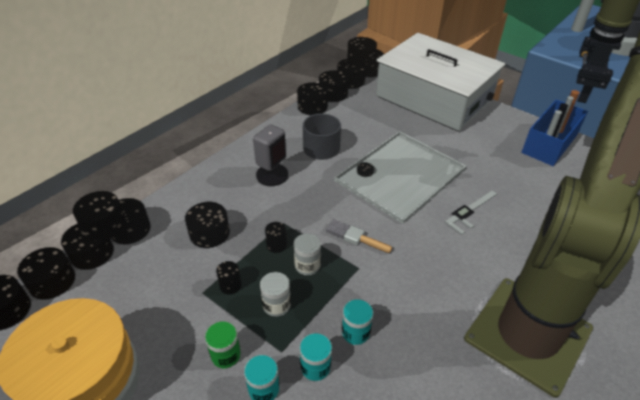

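The top view shows two white/steel tins on the dark mat at (236,237) and (287,228). These could be mistaken for them: green (176,239), turquoise (175,284), (212,303), (261,307) and the black cores (225,190), (287,188). The tray is at (452,220), the scanner at (358,108), and the brush at (345,240).

```bash
python3 - <<'E'
from h import *
z=np.load('s1.npz'); W=z['W'];W2=z['W2']
def box(W,u0,u1,v0,v1,zl,zh):
    P=W[v0:v1,u0:u1].reshape(-1,3); P=P[(P[:,2]>zl)&(P[:,2]<zh)]
    (cx,cy),(w,h),a=cv2.minAreaRect(P[:,:2].astype(np.float32))
    print(len(P),'mean',P.mean(0).round(3),'lo',np.percentile(P,2,0).round(3),'hi',np.percentile(P,98,0).round(3),'rect',round(cx,3),round(cy,3),round(w,3),round(h,3),round(a,1))
for n,b in dict(tinA=(212,262,215,262,.078,.09),tinB=(265,312,206,250,.078,.09),coreA=(208,243,176,205,.055,.07),coreB=(270,303,174,202,.055,.07),
  tray=(385,520,165,275,.013,.018),slice=(415,442,174,200,.013,.03),scan=(330,385,80,140,.145,.16),scanbody=(330,385,80,140,.06,.2),scanfoot=(330,385,80,140,.006,.05),brush=(328,362,205,282,.01,.06),mould=(400,460,90,150,.08,.095),big=(230,282,104,155,.058,.07),green=(155,200,222,255,.075,.09),mat=(205,322,172,274,.003,.006)).items():
    print(n,end=' '); box(W,*b)
P=W2[110:180,245:295].reshape(-1,3);P=P[(P[:,2]>.06)&(P[:,2]<.148)]; 
print(P.min(0),P.max(0)); 
h=P[(P[:,2]>.08)&(P[:,2]<.14)]
print(cv2.minAreaRect(h[:,:2].astype(np.float32)),len(h))
a=cv2.resize(z['p'][165:315,150:320],None,fx=3,fy=3,interpolation=2)
b=cv2.resize(z['p'][80:140,320:400],None,fx=4,fy=4,interpolation=2)
cv=np.zeros((450,840,3),np.uint8);cv[:450,:510]=a;cv[:240,515:835]=b
cv2.imwrite('pics/crop1.png',cv[:,:800,::-1])
E
```

```text
tinA 499 mean [0.462 0.291 0.085] lo [0.435 0.263 0.08 ] hi [0.489 0.318 0.088] rect 0.462 0.291 0.06 0.058 88.5
tinB 489 mean [0.482 0.162 0.085] lo [0.455 0.136 0.081] hi [0.509 0.19  0.088] rect 0.483 0.163 0.059 0.059 88.4
coreA 321 mean [0.578 0.319 0.064] lo [0.557 0.297 0.057] hi [0.6   0.343 0.068] rect 0.579 0.32 0.049 0.049 56.3
coreB 312 mean [0.581 0.164 0.065] lo [0.558 0.141 0.061] hi [0.603 0.186 0.068] rect 0.581 0.165 0.048 0.048 89.7
tray 595 mean [ 0.511 -0.249  0.016] lo [ 0.366 -0.411  0.013] hi [ 0.618 -0.104  0.018] rect 0.492 -0.258 0.301 0.24 86.1
slice 292 mean [ 0.578 -0.202  0.018] lo [ 0.556 -0.225  0.014] hi [ 0.6   -0.179  0.022] rect 0.586 -0.204 0.048 0.064 75.2
scan 688 mean [ 0.771 -0.021  0.15 ] lo [ 0.747 -0.057  0.146] hi [0.797 0.014 0.153] rect 0.772 -0.022 0.054 0.075 5.1
scanbody 1094 mean [ 0.762 -0.02   0.136] lo [ 0.74  -0.058  0.069] hi [0.796 0.016 0.153] rect 0.77 -0.022 0.059 0.079 6.9
scanfoot 321 mean [ 0.748 -0.019  0.012] lo [ 0.729 -0.062  0.007] hi [0.782 0.022 0.017] rect 0.753 -0.017 0.09 0.053 76.0
brush 759 mean [0.45  0.02  0.019] lo [ 0.36  -0.002  0.014] hi [0.518 0.046 0.023] rect 0.437 0.017 0.169 0.042 11.0
mould 385 mean [ 0.745 -0.209  0.086] lo [ 0.69  -0.263  0.081] hi [ 0.799 -0.154  0.09 ] rect 0.745 -0.209 0.111 0.112 89.1
big 1224 mean [0.741 0.24  0.064] lo [0.695 0.194 0.06 ] hi [0.786 0.286 0.068] rect 0.741 0.24 0.1 0.1 59.1
green 493 mean [0.46  0.444 0.081] lo [0.434 0.417 0.077] hi [0.488 0.472 0.085] rect 0.461 0.445 0.061 0.059 88.5
mat 4788 mean [0.493 0.228 0.005] lo [0.379 0.094 0.003] hi [0.617 0.372 0.006] rect 0.498 0.234 0.311 0.269 88.5
[ 0.73444993 -0.06006178  0.06000839] [0.79743369 0.02177832 0.14799352]
((0.751075029373169, -0.008055247366428375), (0.08777216821908951, 0.044554781168699265), 55.83518981933594) 584
```

View pics/crop1.png

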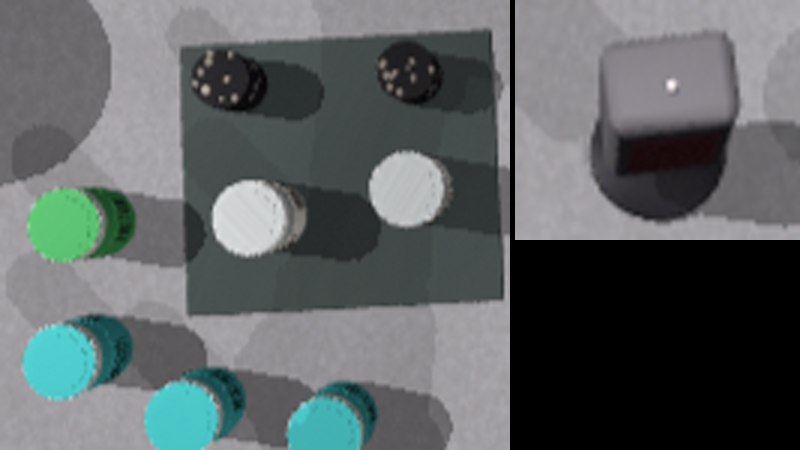

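The crop confirms it: the two plain white lids on the mat at crop (252,218) and (408,190) are the tins. They come out at z=0.085 with a 59 mm diameter, as they should. Green and turquoise are off the mat. The scanner window faces about 6° off -x, so the scan spot is roughly (0.666,-0.032,0.10).

```bash
cat > go.py <<'E'
import sys
from h import *
s=r.get_state(); p=np.array(s['tool_pos']); M=R.from_quat(s['eef_rot']).as_matrix()
print('t',round(float(s['clock']),2),'pos',p.round(4),'zax',M[:,2].round(3),'yaw',round(np.degrees(np.arctan2(M[1,0],M[0,0])),1),'F',np.round(s['contact_force'],2),'op',round(float(s['opening']),3),'ff',round(float(s['finger_force']),1),'q7',round(float(s['q'][6]),2))
for a in sys.argv[1:]:
    t=np.array([float(x) for x in a.split(',')]); d=M.T@(t-p)*100; p=t
    print(a,'-> cm',d.round(2),'len',round(np.linalg.norm(d),1))
E
python3 -m creep '[{"grip":1,"tx":2.95,"ty":-1.7,"tz":0},{"grip":1,"tx":2.95,"ty":-1.7,"tz":0},{"grip":1,"tx":2.95,"ty":-1.7,"tz":0},{"grip":1,"tx":2.95,"ty":-1.7,"tz":0},{"grip":1,"tx":2.95,"ty":-1.7,"tz":0},{"grip":1,"tx":2.95,"ty":-1.7,"tz":0},{"grip":1,"tx":2.95,"ty":-1.7,"tz":0},{"grip":1,"tx":2.95,"ty":-1.7,"tz":0}]' 15
python3 -m creep '[{"grip":1,"tx":2.95,"ty":-1.7,"tz":0},{"grip":1,"tx":2.95,"ty":-1.7,"tz":0},{"grip":1,"tx":2.95,"ty":-1.7,"tz":0},{"grip":1,"tx":2.95,"ty":-1.7,"tz":0},{"grip":1,"tx":0,"ty":0,"tz":0},{"grip":1,"tx":0,"ty":0,"tz":0}]'
python3 go.py 0.462,0.291,0.2
```

```text
t 0.1 pos [ 0.1802 -0.5978  0.2007] zax [-0.001  0.001 -1.   ] yaw 16.8 F [ 0.56 -0.23 -0.94] op 1.002 ff 0.0 q7 -0.22
0.462,0.291,0.2 -> cm [ 52.64 -76.96   0.19] len 93.2$[0]: bad value
$[0]: bad value
```

```bash

python3 -m creep '[{"grip":1,"tx":2.95,"ty":-1.7,"tz":0,"spin":0},{"grip":1,"tx":2.95,"ty":-1.7,"tz":0,"spin":0},{"grip":1,"tx":2.95,"ty":-1.7,"tz":0,"spin":0},{"grip":1,"tx":2.95,"ty":-1.7,"tz":0,"spin":0},{"grip":1,"tx":2.95,"ty":-1.7,"tz":0,"spin":0},{"grip":1,"tx":2.95,"ty":-1.7,"tz":0,"spin":0}]' 15
python3 -m creep '[{"grip":1,"tx":2.95,"ty":-1.7,"tz":0,"spin":0},{"grip":1,"tx":2.95,"ty":-1.7,"tz":0,"spin":0},{"grip":1,"tx":2.95,"ty":-1.7,"tz":0,"spin":0},{"grip":1,"tx":2.95,"ty":-1.7,"tz":0,"spin":0},{"grip":1,"tx":2.95,"ty":-1.7,"tz":0,"spin":0},{"grip":1,"tx":2.95,"ty":-1.7,"tz":0,"spin":0}]'
python3 go.py 0.462,0.291,0.2
```

```text
clock: 0.6
tool_pos: [0.3211, -0.4481, 0.2011]
eef_rot: [0.989, 0.146, -0.0, -0.0]
contact_force: [0.2, 0.0, -0.3]
opening: 0.999
finger_force: 0.0
clock: 1.1
tool_pos: [0.4611, -0.2994, 0.2012]
eef_rot: [0.989, 0.146, -0.0, -0.0]
contact_force: [0.3, -0.3, 0.1]
opening: 1.001
finger_force: 0.0
t 1.1 pos [ 0.4611 -0.2994  0.2012] zax [-0.001  0.    -1.   ] yaw 16.8 F [ 0.3  -0.25  0.11] op 1.001 ff 0.0 q7 -0.91
0.462,0.291,0.2 -> cm [ 17.13 -56.5    0.13] len 59.0
```

```bash

python3 -m creep '[{"grip":1,"tx":1.07,"ty":-3.53,"tz":0,"spin":0},{"grip":1,"tx":1.07,"ty":-3.53,"tz":0,"spin":0},{"grip":1,"tx":1.07,"ty":-3.53,"tz":0,"spin":0},{"grip":1,"tx":1.07,"ty":-3.53,"tz":0,"spin":0},{"grip":1,"tx":1.07,"ty":-3.53,"tz":0,"spin":0},{"grip":1,"tx":1.07,"ty":-3.53,"tz":0,"spin":0},{"grip":1,"tx":1.07,"ty":-3.53,"tz":0,"spin":0},{"grip":1,"tx":1.07,"ty":-3.53,"tz":0,"spin":0}]'
python3 -m creep '[{"grip":1,"tx":1.07,"ty":-3.53,"tz":0,"spin":0},{"grip":1,"tx":1.07,"ty":-3.53,"tz":0,"spin":0},{"grip":1,"tx":1.07,"ty":-3.53,"tz":0,"spin":0},{"grip":1,"tx":1.07,"ty":-3.53,"tz":0,"spin":0},{"grip":1,"tx":1.07,"ty":-3.53,"tz":0,"spin":0},{"grip":1,"tx":1.07,"ty":-3.53,"tz":0,"spin":0},{"grip":1,"tx":1.07,"ty":-3.53,"tz":0,"spin":0},{"grip":1,"tx":1.07,"ty":-3.53,"tz":0,"spin":0}]'
python3 - <<'E'
from h import *
p,d,c=snap('wrist','w1.png'); W=cloud(d,c)
P=W.reshape(-1,3); 
for x,y in((.462,.291),(.482,.163)):
    Q=P[(P[:,2]>.075)&(P[:,2]<.095)&(np.hypot(P[:,0]-x,P[:,1]-y)<.05)]
    if len(Q)>20: print(len(Q),Q.mean(0).round(4),cv2.minEnclosingCircle(Q[:,:2].astype(np.float32)))
E
python3 go.py 0.462,0.291,0.0453
```

```text
clock: 1.77
tool_pos: [0.4604, -0.0042, 0.2013]
eef_rot: [0.989, 0.146, -0.0, 0.0]
contact_force: [1.2, 0.3, -0.1]
opening: 1.0
finger_force: 0.0
clock: 2.43
tool_pos: [0.4607, 0.2909, 0.2011]
eef_rot: [0.989, 0.146, -0.0, 0.0]
contact_force: [0.8, -0.4, -0.3]
opening: 0.999
finger_force: 0.0
2363 [0.4618 0.2907 0.0836] ((0.4603959918022156, 0.29035964608192444), 0.03070622868835926)
2322 [0.482  0.1634 0.0833] ((0.4804858863353729, 0.16142116487026215), 0.030735384672880173)
t 2.48 pos [0.4596 0.3019 0.2014] zax [ 0.001  0.009 -1.   ] yaw 17.4 F [-0.21  7.7   0.56] op 1.0 ff 0.0 q7 -1.99
0.462,0.291,0.0453 -> cm [-0.14  1.24 15.6 ] len 15.6
```

View pics/w1.png

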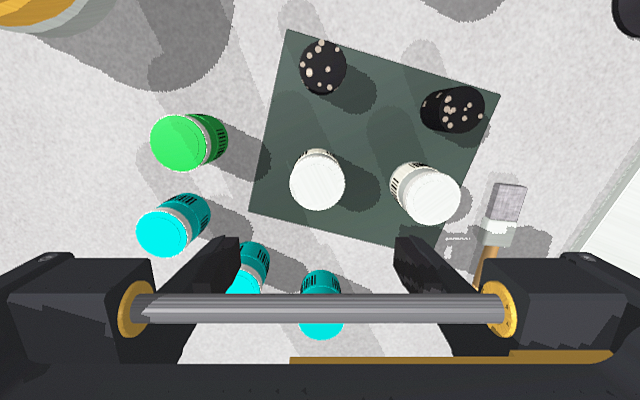

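The wrist view shows tin A at (317,180), tin B at (428,195) and the green and turquoise ones clear to the left. The measured centres match the top camera. Next I settle and descend on A.

```bash

python3 -m creep '[{"grip":1,"tx":0,"ty":0,"tz":0,"spin":0},{"grip":1,"tx":0,"ty":0,"tz":0,"spin":0},{"grip":1,"tx":0,"ty":0,"tz":0,"spin":0},{"grip":1,"tx":0,"ty":0,"tz":2.5,"spin":0},{"grip":1,"tx":0,"ty":0,"tz":2.5,"spin":0}]'
python3 go.py 0.461,0.2907,0.0453
```

```text
clock: 2.9
tool_pos: [0.4631, 0.2877, 0.1521]
eef_rot: [0.99, 0.144, 0.002, -0.0]
contact_force: [-0.9, -0.5, 0.3]
opening: 1.0
finger_force: 0.0
t 2.9 pos [0.4631 0.2877 0.1521] zax [ 0.003  0.001 -1.   ] yaw 16.6 F [-0.9  -0.52  0.31] op 1.0 ff 0.0 q7 -2.0
0.461,0.2907,0.0453 -> cm [-0.15 -0.35 10.68] len 10.7
```

```bash

python3 -m creep '[{"grip":1,"tx":-0.1,"ty":-0.1,"tz":2,"spin":0},{"grip":1,"tx":0,"ty":0,"tz":2,"spin":0},{"grip":1,"tx":0,"ty":0,"tz":2,"spin":0},{"grip":1,"tx":0,"ty":0,"tz":2,"spin":0},{"grip":1,"tx":0,"ty":0,"tz":1.7,"spin":0},{"grip":1,"tx":0,"ty":0,"tz":1,"spin":0},{"grip":1,"tx":0,"ty":0,"tz":0,"spin":0},{"grip":1,"tx":0,"ty":0,"tz":0,"spin":0}]'
python3 go.py 0.461,0.2907,0.0453
python3 -m creep '[{"grip":-1,"tx":0,"ty":0,"tz":0,"spin":0},{"grip":-1,"tx":0,"ty":0,"tz":0,"spin":0},{"grip":-1,"tx":0,"ty":0,"tz":0,"spin":0},{"grip":-1,"tx":0,"ty":0,"tz":0,"spin":0},{"grip":-1,"tx":0,"ty":0,"tz":0,"spin":0},{"grip":-1,"tx":0,"ty":0,"tz":0,"spin":0},{"grip":-1,"tx":0,"ty":0,"tz":0,"spin":0},{"grip":-1,"tx":0,"ty":0,"tz":0,"spin":0}]' 15
```

```text
clock: 3.57
tool_pos: [0.4604, 0.2888, 0.0445]
eef_rot: [0.989, 0.145, -0.0, 0.0]
contact_force: [0.2, 0.9, 0.3]
opening: 0.999
finger_force: 0.0
t 3.57 pos [0.4604 0.2888 0.0445] zax [-0.    -0.001 -1.   ] yaw 16.7 F [0.17 0.9  0.35] op 0.999 ff 0.0 q7 -2.02
0.461,0.2907,0.0453 -> cm [ 0.11 -0.17 -0.08] len 0.2
clock: 4.23
tool_pos: [0.4603, 0.2905, 0.0448]
eef_rot: [0.989, 0.146, 0.0, -0.0]
contact_force: [-0.9, 1.5, 5.8]
opening: 0.664
finger_force: 15.0
```

```bash

python3 -m creep '[{"grip":-1,"tx":0,"ty":0,"tz":-0.5,"spin":0},{"grip":-1,"tx":0,"ty":0,"tz":-1,"spin":0},{"grip":-1,"tx":0,"ty":0,"tz":-1.5,"spin":0},{"grip":-1,"tx":0,"ty":0,"tz":-1.5,"spin":0},{"grip":-1,"tx":0,"ty":0,"tz":-1,"spin":0},{"grip":-1,"tx":0,"ty":0,"tz":-0.5,"spin":0},{"grip":-1,"tx":0,"ty":0,"tz":0,"spin":0},{"grip":-1,"tx":0,"ty":0,"tz":0,"spin":0}]'
for i in 1 2 3 4 5 6; do python3 -m creep '[{"grip":-1,"tx":0,"ty":0,"tz":0,"spin":0},{"grip":-1,"tx":0,"ty":0,"tz":0,"spin":0}]' >/dev/null;  python3 go.py; done
```

```text
clock: 4.9
tool_pos: [0.4599, 0.2896, 0.1043]
eef_rot: [0.989, 0.146, -0.0, 0.0]
contact_force: [-0.4, -0.3, -3.5]
opening: 0.661
finger_force: 15.0
t 5.07 pos [0.4596 0.2895 0.1036] zax [-0.001 -0.001 -1.   ] yaw 16.8 F [ 0.3   0.89 -4.57] op 0.66 ff 15.0 q7 -2.01
t 5.23 pos [0.4598 0.2897 0.1039] zax [-0.001 -0.001 -1.   ] yaw 16.8 F [-0.85 -0.95 -3.78] op 0.664 ff 15.0 q7 -2.01
t 5.4 pos [0.46   0.2899 0.1042] zax [-0. -0. -1.] yaw 16.8 F [ 0.27 -0.32 -3.14] op 0.664 ff 15.0 q7 -2.01
t 5.57 pos [0.4601 0.2899 0.1044] zax [ 0. -0. -1.] yaw 16.8 F [-0.54  0.03 -3.85] op 0.662 ff 15.0 q7 -2.01
t 5.73 pos [0.4601 0.2899 0.1044] zax [ 0. -0. -1.] yaw 16.8 F [ 0.54  0.06 -4.33] op 0.662 ff 15.0 q7 -2.01
t 5.9 pos [0.4601 0.2899 0.1044] zax [ 0. -0. -1.] yaw 16.8 F [ 0.16 -0.36 -4.17] op 0.665 ff 15.0 q7 -2.01
```

Tin A reads about 4.0 N, so it is probably the heavier one. I'll set it back and lift B.

```bash

python3 -m creep '[{"grip":-1,"tx":0,"ty":0,"tz":1,"spin":0},{"grip":-1,"tx":0,"ty":0,"tz":1.5,"spin":0},{"grip":-1,"tx":0,"ty":0,"tz":1.5,"spin":0},{"grip":-1,"tx":0,"ty":0,"tz":1,"spin":0},{"grip":-1,"tx":0,"ty":0,"tz":0.5,"spin":0},{"grip":-1,"tx":0,"ty":0,"tz":0.2,"spin":0},{"grip":-1,"tx":0,"ty":0,"tz":0.1,"spin":0},{"grip":-1,"tx":0,"ty":0,"tz":0.1,"spin":0}]'
python3 -m creep '[{"grip":-1,"tx":0,"ty":0,"tz":0.1,"spin":0},{"grip":-1,"tx":0,"ty":0,"tz":0,"spin":0},{"grip":-1,"tx":0,"ty":0,"tz":0,"spin":0}]'; python3 go.py
```

```text
clock: 6.57
tool_pos: [0.4605, 0.2902, 0.0457]
eef_rot: [0.989, 0.146, 0.0, -0.0]
contact_force: [-0.1, -0.5, -3.2]
opening: 0.665
finger_force: 15.0
clock: 6.82
tool_pos: [0.4606, 0.2903, 0.045]
eef_rot: [0.989, 0.146, 0.001, -0.0]
contact_force: [1.4, 0.1, -1.5]
opening: 0.662
finger_force: 15.0
t 6.82 pos [0.4606 0.2903 0.045 ] zax [ 0.001  0.001 -1.   ] yaw 16.8 F [ 1.42  0.13 -1.53] op 0.662 ff 15.0 q7 -2.02
```

Contact with the mat has begun. A little further down, then I release and rise.

```bash

python3 -m creep '[{"grip":-1,"tx":0,"ty":0,"tz":0.05,"spin":0},{"grip":-1,"tx":0,"ty":0,"tz":0,"spin":0},{"grip":1,"tx":0,"ty":0,"tz":0,"spin":0},{"grip":1,"tx":0,"ty":0,"tz":0,"spin":0},{"grip":1,"tx":0,"ty":0,"tz":0,"spin":0},{"grip":1,"tx":0,"ty":0,"tz":0,"spin":0},{"grip":1,"tx":0,"ty":0,"tz":0,"spin":0},{"grip":1,"tx":0,"ty":0,"tz":0,"spin":0}]'
python3 -m creep '[{"grip":1,"tx":0,"ty":0,"tz":-1,"spin":0},{"grip":1,"tx":0,"ty":0,"tz":-2,"spin":0},{"grip":1,"tx":0,"ty":0,"tz":-3,"spin":0},{"grip":1,"tx":0,"ty":0,"tz":-3,"spin":0},{"grip":1,"tx":0,"ty":0,"tz":0,"spin":0},{"grip":1,"tx":0,"ty":0,"tz":0,"spin":0}]'; python3 go.py 0.4815,0.1625,0.135
```

```text
clock: 7.48
tool_pos: [0.4601, 0.2898, 0.0438]
eef_rot: [0.989, 0.146, -0.0, 0.0]
contact_force: [-0.9, 0.1, 0.2]
opening: 1.0
finger_force: 0.0
clock: 7.98
tool_pos: [0.4613, 0.2906, 0.136]
eef_rot: [0.989, 0.146, 0.002, -0.001]
contact_force: [-0.3, 0.2, -0.8]
opening: 0.997
finger_force: 0.0
t 7.98 pos [0.4613 0.2906 0.136 ] zax [ 0.004  0.002 -1.   ] yaw 16.8 F [-0.32  0.25 -0.84] op 0.997 ff 0.0 q7 -2.01
0.4815,0.1625,0.135 -> cm [-1.76 12.85  0.07] len 13.0
```

```bash

python3 -m creep '[{"grip":1,"tx":-0.36,"ty":2.57,"tz":0,"spin":0},{"grip":1,"tx":-0.36,"ty":2.57,"tz":0,"spin":0},{"grip":1,"tx":-0.36,"ty":2.57,"tz":0,"spin":0},{"grip":1,"tx":-0.36,"ty":2.57,"tz":0,"spin":0},{"grip":1,"tx":-0.36,"ty":2.57,"tz":0,"spin":0},{"grip":1,"tx":0,"ty":0,"tz":0,"spin":0},{"grip":1,"tx":0,"ty":0,"tz":0,"spin":0},{"grip":1,"tx":0,"ty":0,"tz":0,"spin":0}]'
python3 -m creep '[{"grip":1,"tx":0,"ty":0,"tz":0,"spin":0},{"grip":1,"tx":0,"ty":0,"tz":0,"spin":0}]'
python3 - <<'E'
from h import *
p,d,c=snap('wrist'); P=cloud(d,c).reshape(-1,3)
for x,y in((.462,.291),(.482,.163)):
    Q=P[(P[:,2]>.075)&(P[:,2]<.095)&(np.hypot(P[:,0]-x,P[:,1]-y)<.05)]
    if len(Q)>20: print(len(Q),Q.mean(0).round(4),cv2.minEnclosingCircle(Q[:,:2].astype(np.float32)))
E
python3 go.py 0.4815,0.1625,0.0453
```

```text
clock: 8.65
tool_pos: [0.4794, 0.1624, 0.1333]
eef_rot: [0.989, 0.146, -0.001, -0.0]
contact_force: [0.3, 0.8, -0.2]
opening: 1.0
finger_force: 0.0
clock: 8.82
tool_pos: [0.4795, 0.1633, 0.1337]
eef_rot: [0.989, 0.147, -0.0, -0.0]
contact_force: [0.4, -0.3, -0.3]
opening: 1.001
finger_force: 0.0
4102 [0.4632 0.2885 0.0834] ((0.4608776867389679, 0.2894288897514343), 0.031106064096093178)
3708 [0.4826 0.1616 0.0835] ((0.4805331826210022, 0.16113875806331635), 0.030774718150496483)
t 8.87 pos [0.4796 0.1631 0.1337] zax [-0.  0. -1.] yaw 16.9 F [-0.45  0.33  0.04] op 1.0 ff 0.0 q7 -1.82
0.4815,0.1625,0.0453 -> cm [0.17 0.11 8.84] len 8.8
```

Tin A stands where it was. Next I descend on B, grip it and lift.

```bash

python3 -m creep '[{"grip":1,"tx":0.1,"ty":0.1,"tz":2,"spin":0},{"grip":1,"tx":0,"ty":0,"tz":2,"spin":0},{"grip":1,"tx":0,"ty":0,"tz":2,"spin":0},{"grip":1,"tx":0,"ty":0,"tz":1.8,"spin":0},{"grip":1,"tx":0,"ty":0,"tz":1,"spin":0},{"grip":1,"tx":0,"ty":0,"tz":0,"spin":0},{"grip":1,"tx":0,"ty":0,"tz":0,"spin":0}]'
python3 -m creep '[{"grip":-1,"tx":0,"ty":0,"tz":0,"spin":0},{"grip":-1,"tx":0,"ty":0,"tz":0,"spin":0},{"grip":-1,"tx":0,"ty":0,"tz":0,"spin":0},{"grip":-1,"tx":0,"ty":0,"tz":0,"spin":0},{"grip":-1,"tx":0,"ty":0,"tz":0,"spin":0},{"grip":-1,"tx":0,"ty":0,"tz":0,"spin":0},{"grip":-1,"tx":0,"ty":0,"tz":0,"spin":0},{"grip":-1,"tx":0,"ty":0,"tz":0,"spin":0}]' 15
python3 -m creep '[{"grip":-1,"tx":0,"ty":0,"tz":-0.5,"spin":0},{"grip":-1,"tx":0,"ty":0,"tz":-1,"spin":0},{"grip":-1,"tx":0,"ty":0,"tz":-1.5,"spin":0},{"grip":-1,"tx":0,"ty":0,"tz":-1.5,"spin":0},{"grip":-1,"tx":0,"ty":0,"tz":-1,"spin":0},{"grip":-1,"tx":0,"ty":0,"tz":-0.5,"spin":0},{"grip":-1,"tx":0,"ty":0,"tz":0,"spin":0},{"grip":-1,"tx":0,"ty":0,"tz":0,"spin":0}]'
for i in 1 2 3 4 5 6; do python3 -m creep '[{"grip":-1,"tx":0,"ty":0,"tz":0,"spin":0},{"grip":-1,"tx":0,"ty":0,"tz":0,"spin":0}]' >/dev/null;  python3 go.py; done
```

```text
clock: 9.45
tool_pos: [0.481, 0.1614, 0.0458]
eef_rot: [0.989, 0.146, -0.0, 0.0]
contact_force: [0.4, -0.5, -0.4]
opening: 1.001
finger_force: 0.0
clock: 10.12
tool_pos: [0.4823, 0.1668, 0.0482]
eef_rot: [0.989, 0.148, 0.003, -0.004]
contact_force: [-5.6, 12.2, 25.4]
opening: 0.422
finger_force: 14.6
clock: 10.78
tool_pos: [0.4812, 0.1607, 0.1059]
eef_rot: [0.989, 0.146, -0.0, 0.0]
contact_force: [-0.0, 0.2, -0.7]
opening: 0.006
finger_force: 0.0
t 10.95 pos [0.4807 0.1608 0.1052] zax [-0.001 -0.001 -1.   ] yaw 16.8 F [-0.59  0.69 -1.54] op 0.007 ff 0.0 q7 -1.83
t 11.12 pos [0.4809 0.1609 0.1054] zax [-0.001 -0.    -1.   ] yaw 16.8 F [ 0.03 -0.39  0.09] op 0.007 ff 0.0 q7 -1.83
t 11.28 pos [0.4811 0.161  0.1057] zax [-0. -0. -1.] yaw 16.8 F [-0.26  0.08 -0.22] op 0.006 ff 0.0 q7 -1.83
t 11.45 pos [0.4812 0.161  0.1059] zax [-0. -0. -1.] yaw 16.8 F [ 0.17  0.41 -0.11] op 0.007 ff 0.0 q7 -1.83
t 11.62 pos [0.4812 0.161  0.1059] zax [ 0. -0. -1.] yaw 16.8 F [ 0.38 -0.74  0.28] op 0.003 ff 0.0 q7 -1.83
t 11.78 pos [0.4812 0.161  0.1059] zax [ 0. -0. -1.] yaw 16.8 F [-0.33  0.28 -0.43] op 0.004 ff 0.0 q7 -1.83
```

The grip slipped, because the fingers shut to 0.42 and then closed empty. I open while up here and look.

```bash

python3 -m creep '[{"grip":-1,"tx":0,"ty":0,"tz":-2.5,"spin":0},{"grip":-1,"tx":0,"ty":0,"tz":-2.5,"spin":0},{"grip":-1,"tx":0,"ty":0,"tz":-2,"spin":0},{"grip":1,"tx":0,"ty":0,"tz":0,"spin":0},{"grip":1,"tx":0,"ty":0,"tz":0,"spin":0},{"grip":1,"tx":0,"ty":0,"tz":0,"spin":0},{"grip":1,"tx":0,"ty":0,"tz":0,"spin":0},{"grip":1,"tx":0,"ty":0,"tz":0,"spin":0}]'
python3 - <<'E'
from h import *
p,d,c=snap('wrist','w2.png'); P=cloud(d,c).reshape(-1,3)
for x,y in((.462,.291),(.482,.163)):
    Q=P[(P[:,2]>.055)&(P[:,2]<.11)&(np.hypot(P[:,0]-x,P[:,1]-y)<.06)]
    if len(Q)>20: print(len(Q),Q.mean(0).round(4),Q[:,2].min(),Q[:,2].max(),cv2.minEnclosingCircle(Q[:,:2].astype(np.float32)))
E
python3 go.py
```

```text
clock: 12.45
tool_pos: [0.4804, 0.1607, 0.1748]
eef_rot: [0.989, 0.146, -0.001, 0.0]
contact_force: [-0.6, 0.5, -0.2]
opening: 0.358
finger_force: 0.0
3370 [0.4644 0.2869 0.0816] 0.05500531266406908 0.08627673913699037 ((0.46079835295677185, 0.28990259766578674), 0.03087676130235195)
2892 [0.4842 0.1633 0.083 ] 0.05506741289982046 0.08659683599798074 ((0.48189136385917664, 0.16251079738140106), 0.030660538002848625)
t 12.5 pos [0.4806 0.1608 0.175 ] zax [-0.002 -0.001 -1.   ] yaw 16.8 F [ 0.04 -0.35  0.26] op 0.403 ff 0.0 q7 -1.8
```

View pics/w2.png

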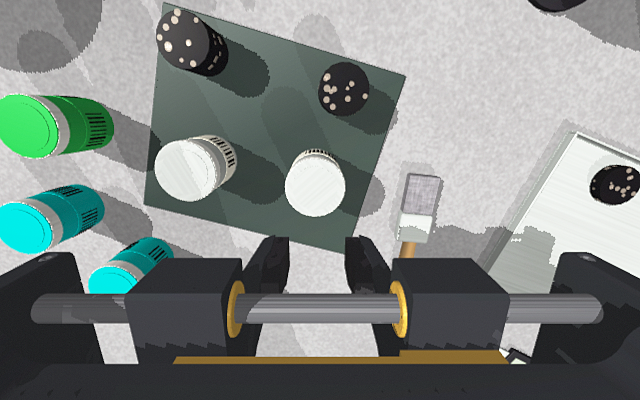

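Tin B still stands upright at (315,185), about (0.482,0.1625), with nothing disturbed. I'll try again a bit lower, checking around the close.

```bash

python3 -m creep '[{"grip":1,"tx":0.15,"ty":-0.1,"tz":0,"spin":0},{"grip":1,"tx":0,"ty":0,"tz":2,"spin":0},{"grip":1,"tx":0,"ty":0,"tz":2.5,"spin":0},{"grip":1,"tx":0,"ty":0,"tz":2.5,"spin":0},{"grip":1,"tx":0,"ty":0,"tz":2.5,"spin":0},{"grip":1,"tx":0,"ty":0,"tz":2.5,"spin":0},{"grip":1,"tx":0,"ty":0,"tz":1.2,"spin":0},{"grip":1,"tx":0,"ty":0,"tz":0,"spin":0}]'
python3 -m creep '[{"grip":1,"tx":0,"ty":0,"tz":0,"spin":0},{"grip":1,"tx":0,"ty":0,"tz":0,"spin":0}]' 15; python3 go.py 0.4818,0.1622,0.042
python3 - <<'E'
from h import *
p,d,c=snap('side'); a=cv2.resize(p[210:330,230:400],None,fx=3.2,fy=3.2,interpolation=2)
p,d,c=snap('wrist');
cv=np.zeros((400,800,3),np.uint8);b=cv2.resize(a,(400,282));cv[:282,:400]=b;cv[:250,400:]=cv2.resize(p,(400,250)); cv2.imwrite('pics/c3.png',cv[:290,:,::-1])
E
```

```text
clock: 13.17
tool_pos: [0.4805, 0.1619, 0.0411]
eef_rot: [0.989, 0.146, -0.003, 0.001]
contact_force: [0.5, 0.0, 0.6]
opening: 0.992
finger_force: 0.0
clock: 13.33
tool_pos: [0.4829, 0.1627, 0.0445]
eef_rot: [0.989, 0.146, 0.001, -0.0]
contact_force: [0.4, 0.3, 0.7]
opening: 1.0
finger_force: 0.0
t 13.33 pos [0.4829 0.1627 0.0445] zax [ 0.001  0.    -1.   ] yaw 16.8 F [0.45 0.3  0.69] op 1.0 ff 0.0 q7 -1.85
0.4818,0.1622,0.042 -> cm [-0.12  0.01  0.25] len 0.3
```

View pics/c3.png

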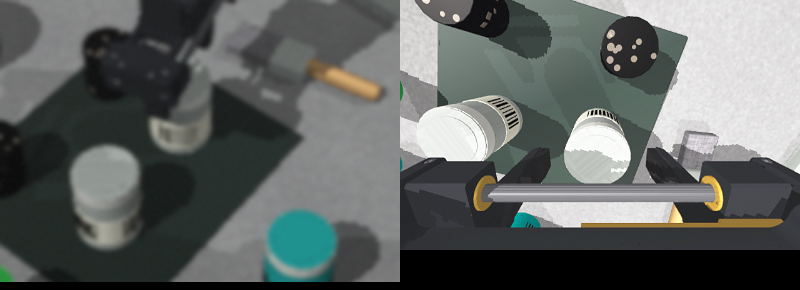

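The wrist view shows tin B's lid at full-image column ~315, midway between the fingertips at ~232 and ~405, so it is well centred. I'll close in small checked steps.

```bash

python3 -m creep '[{"grip":1,"tx":-0.1,"ty":0,"tz":0.2,"spin":0},{"grip":0.5,"tx":0,"ty":0,"tz":0,"spin":0},{"grip":0.5,"tx":0,"ty":0,"tz":0,"spin":0},{"grip":0.5,"tx":0,"ty":0,"tz":0,"spin":0},{"grip":0.5,"tx":0,"ty":0,"tz":0,"spin":0}]' 15;python3 go.py
for i in 1 2 ; do python3 -m creep '[{"grip":-0.1,"tx":0,"ty":0,"tz":0,"spin":0}]' >/dev/null; python3 go.py; done
```

```text
clock: 13.85
tool_pos: [0.4815, 0.1622, 0.042]
eef_rot: [0.989, 0.146, 0.0, 0.0]
contact_force: [0.7, -0.4, -0.2]
opening: 0.755
finger_force: 0.0
t 13.85 pos [0.4815 0.1622 0.042 ] zax [ 0.  0. -1.] yaw 16.8 F [ 0.73 -0.4  -0.2 ] op 0.755 ff 0.0 q7 -1.85
t 13.93 pos [0.4815 0.1622 0.042 ] zax [ 0.  0. -1.] yaw 16.8 F [0.01 1.18 2.  ] op 0.696 ff 0.7 q7 -1.85
t 14.02 pos [0.4815 0.1624 0.042 ] zax [ 0.  0. -1.] yaw 16.8 F [-0.27  0.04  0.72] op 0.669 ff 15.0 q7 -1.85
```

```bash

for i in 1 2 3 ; do python3 -m creep '[{"grip":-0.1,"tx":0,"ty":0,"tz":0,"spin":0},{"grip":-0.1,"tx":0,"ty":0,"tz":0,"spin":0}]' >/dev/null; python3 go.py; done
```

```text
t 14.18 pos [0.4815 0.1623 0.042 ] zax [ 0.  0. -1.] yaw 16.8 F [-0.16  0.4   0.77] op 0.669 ff 15.0 q7 -1.85
t 14.35 pos [0.4815 0.1623 0.042 ] zax [ 0.  0. -1.] yaw 16.8 F [-0.68 -0.23  1.6 ] op 0.667 ff 15.0 q7 -1.85
t 14.52 pos [0.4814 0.1623 0.0419] zax [ 0.  0. -1.] yaw 16.8 F [-0.6   0.84  1.33] op 0.672 ff 15.0 q7 -1.85
```

The grip holds steady, so I lift gently.

```bash

python3 -m creep '[{"grip":-0.1,"tx":0,"ty":0,"tz":-0.5,"spin":0},{"grip":-0.1,"tx":0,"ty":0,"tz":-1,"spin":0},{"grip":-0.1,"tx":0,"ty":0,"tz":-1.5,"spin":0},{"grip":-0.1,"tx":0,"ty":0,"tz":-1.5,"spin":0},{"grip":-0.1,"tx":0,"ty":0,"tz":-1,"spin":0},{"grip":-0.1,"tx":0,"ty":0,"tz":-0.5,"spin":0},{"grip":-0.1,"tx":0,"ty":0,"tz":0,"spin":0},{"grip":-0.1,"tx":0,"ty":0,"tz":0,"spin":0}]'
for i in 1 2 3 4 5; do python3 -m creep '[{"grip":-0.1,"tx":0,"ty":0,"tz":0,"spin":0},{"grip":-0.1,"tx":0,"ty":0,"tz":0,"spin":0}]' >/dev/null;  python3 go.py; done; python3 go.py 0.47,0.10,0.14 0.445,-0.27,0.14
```

```text
clock: 15.18
tool_pos: [0.4814, 0.162, 0.102]
eef_rot: [0.989, 0.146, 0.0, 0.0]
contact_force: [-0.6, -0.4, -2.5]
opening: 0.672
finger_force: 15.0
t 15.35 pos [0.4809 0.1619 0.1012] zax [-0.001 -0.001 -1.   ] yaw 16.8 F [ 0.99  0.14 -1.99] op 0.669 ff 15.0 q7 -1.83
t 15.52 pos [0.4811 0.162  0.1014] zax [-0.001 -0.    -1.   ] yaw 16.8 F [ 0.49 -0.26 -1.88] op 0.671 ff 15.0 q7 -1.83
t 15.68 pos [0.4813 0.1621 0.1017] zax [-0. -0. -1.] yaw 16.8 F [ 0.44 -0.76 -2.59] op 0.673 ff 15.0 q7 -1.83
t 15.85 pos [0.4814 0.1621 0.1019] zax [ 0. -0. -1.] yaw 16.8 F [-1.15 -0.   -2.32] op 0.67 ff 15.0 q7 -1.83
t 16.02 pos [0.4814 0.1621 0.1019] zax [ 0. -0. -1.] yaw 16.8 F [ 0.22 -0.2  -0.93] op 0.667 ff 15.0 q7 -1.83
t 16.02 pos [0.4814 0.1621 0.1019] zax [ 0. -0. -1.] yaw 16.8 F [ 0.22 -0.2  -0.93] op 0.667 ff 15.0 q7 -1.83
0.47,0.10,0.14 -> cm [-2.89  5.62 -3.81] len 7.4
0.445,-0.27,0.14 -> cm [-13.07  34.7    0.  ] len 37.1
```

B weighs about 2.0 N against A's 4.0 N, so B is the lighter one. It goes to the tray.

```bash

python3 -m creep '[{"grip":-0.1,"tx":-0.32,"ty":0.8,"tz":-0.5,"spin":0},{"grip":-0.1,"tx":-0.64,"ty":1.6,"tz":-0.5,"spin":0},{"grip":-0.1,"tx":-0.96,"ty":2.4,"tz":-0.5,"spin":0},{"grip":-0.1,"tx":-1.2,"ty":3,"tz":-0.5,"spin":0},{"grip":-0.1,"tx":-1.2,"ty":3,"tz":-0.5,"spin":0},{"grip":-0.1,"tx":-1.2,"ty":3,"tz":-0.5,"spin":0},{"grip":-0.1,"tx":-1.2,"ty":3,"tz":0,"spin":0},{"grip":-0.1,"tx":-1.2,"ty":3,"tz":0,"spin":0}]'
python3 -m creep '[{"grip":-0.1,"tx":-1.2,"ty":3,"tz":0,"spin":0},{"grip":-0.1,"tx":-1.2,"ty":3,"tz":0,"spin":0},{"grip":-0.1,"tx":-1.2,"ty":3,"tz":0,"spin":0},{"grip":-0.1,"tx":-1.2,"ty":3,"tz":0,"spin":0},{"grip":-0.1,"tx":-1.2,"ty":3,"tz":0,"spin":0},{"grip":-0.1,"tx":-0.9,"ty":2.3,"tz":0,"spin":0},{"grip":-0.1,"tx":-0.6,"ty":1.5,"tz":0,"spin":0},{"grip":-0.1,"tx":-0.3,"ty":0.75,"tz":0,"spin":0}]'
python3 -m creep '[{"grip":-0.1,"tx":0,"ty":0,"tz":0,"spin":0},{"grip":-0.1,"tx":0,"ty":0,"tz":0,"spin":0},{"grip":-0.1,"tx":0,"ty":0,"tz":0,"spin":0},{"grip":-0.1,"tx":0,"ty":0,"tz":0,"spin":0}]'
python3 go.py 0.445,-0.26,0.041
```

```text
clock: 16.68
tool_pos: [0.4623, -0.0526, 0.1326]
eef_rot: [0.989, 0.146, 0.0, 0.0]
contact_force: [1.0, 0.6, -1.8]
opening: 0.67
finger_force: 15.0
clock: 17.35
tool_pos: [0.4429, -0.264, 0.1321]
eef_rot: [0.99, 0.143, -0.0, 0.001]
contact_force: [0.3, -0.0, -1.7]
opening: 0.669
finger_force: 15.0
clock: 17.68
tool_pos: [0.4448, -0.2581, 0.132]
eef_rot: [0.989, 0.147, 0.0, -0.0]
contact_force: [0.0, 0.8, -1.6]
opening: 0.669
finger_force: 15.0
t 17.68 pos [ 0.4448 -0.2581  0.132 ] zax [-0.     0.001 -1.   ] yaw 16.9 F [ 0.02  0.76 -1.65] op 0.669 ff 15.0 q7 -1.12
0.445,-0.26,0.041 -> cm [-0.04  0.19  9.1 ] len 9.1
```

```bash

python3 -m creep '[{"grip":-0.1,"tx":0,"ty":0,"tz":1,"spin":0},{"grip":-0.1,"tx":0,"ty":0,"tz":2,"spin":0},{"grip":-0.1,"tx":0,"ty":0,"tz":2,"spin":0},{"grip":-0.1,"tx":0,"ty":0,"tz":2,"spin":0},{"grip":-0.1,"tx":0,"ty":0,"tz":1,"spin":0},{"grip":-0.1,"tx":0,"ty":0,"tz":0.5,"spin":0},{"grip":-0.1,"tx":0,"ty":0,"tz":0.2,"spin":0},{"grip":-0.1,"tx":0,"ty":0,"tz":0.1,"spin":0}]'
python3 -m creep '[{"grip":-0.1,"tx":0,"ty":0,"tz":0.1,"spin":0},{"grip":-0.1,"tx":0,"ty":0,"tz":0.1,"spin":0},{"grip":-0.1,"tx":0,"ty":0,"tz":0.1,"spin":0},{"grip":-0.1,"tx":0,"ty":0,"tz":0,"spin":0},{"grip":-0.1,"tx":0,"ty":0,"tz":0,"spin":0},{"grip":-0.1,"tx":0,"ty":0,"tz":0,"spin":0}]'; python3 go.py
```

```text
clock: 18.35
tool_pos: [0.4449, -0.2599, 0.044]
eef_rot: [0.989, 0.146, 0.0, 0.0]
contact_force: [0.3, -0.6, -1.8]
opening: 0.668
finger_force: 15.0
clock: 18.85
tool_pos: [0.4446, -0.2601, 0.0411]
eef_rot: [0.989, 0.146, 0.0, 0.0]
contact_force: [-0.6, -0.4, -2.0]
opening: 0.668
finger_force: 15.0
t 18.85 pos [ 0.4446 -0.2601  0.0411] zax [ 0. -0. -1.] yaw 16.8 F [-0.64 -0.37 -2.  ] op 0.668 ff 15.0 q7 -1.17
```

```bash

for i in 1 2; do python3 -m creep '[{"grip":-0.1,"tx":0,"ty":0,"tz":0.1,"spin":0},{"grip":-0.1,"tx":0,"ty":0,"tz":0,"spin":0},{"grip":-0.1,"tx":0,"ty":0,"tz":0,"spin":0}]'>/dev/null; python3 go.py; done
```

```text
t 19.1 pos [ 0.4446 -0.2599  0.0407] zax [ 0.001 -0.    -1.   ] yaw 16.8 F [-1.06  1.49  7.03] op 0.671 ff 15.0 q7 -1.17
t 19.35 pos [ 0.4445 -0.2595  0.0403] zax [ 0. -0. -1.] yaw 16.8 F [-2.37  2.37 13.06] op 0.667 ff 15.0 q7 -1.17
```

Contact is made. I back off 1 mm, open, rise, and check.

```bash

python3 -m creep '[{"grip":-0.1,"tx":0,"ty":0,"tz":-0.1,"spin":0},{"grip":-0.1,"tx":0,"ty":0,"tz":0,"spin":0},{"grip":1,"tx":0,"ty":0,"tz":0,"spin":0},{"grip":1,"tx":0,"ty":0,"tz":0,"spin":0},{"grip":1,"tx":0,"ty":0,"tz":0,"spin":0},{"grip":1,"tx":0,"ty":0,"tz":0,"spin":0},{"grip":1,"tx":0,"ty":0,"tz":0,"spin":0},{"grip":1,"tx":0,"ty":0,"tz":0,"spin":0}]'
python3 -m creep '[{"grip":1,"tx":0,"ty":0,"tz":-1,"spin":0},{"grip":1,"tx":0,"ty":0,"tz":-2,"spin":0},{"grip":1,"tx":0,"ty":0,"tz":-3,"spin":0},{"grip":1,"tx":0,"ty":0,"tz":-3,"spin":0},{"grip":1,"tx":0,"ty":0,"tz":-1,"spin":0},{"grip":1,"tx":0,"ty":0,"tz":0,"spin":0},{"grip":1,"tx":0,"ty":0,"tz":0,"spin":0},{"grip":1,"tx":0,"ty":0,"tz":0,"spin":0}]'
python3 - <<'E'
from h import *
p,d,c=snap('wrist','w4.png'); P=cloud(d,c).reshape(-1,3)
Q=P[(P[:,2]>.075)&(P[:,2]<.095)&(np.hypot(P[:,0]-.445,P[:,1]+.26)<.06)]
if len(Q): print(len(Q),Q.mean(0).round(4),Q[:,2].std(),cv2.minEnclosingCircle(Q[:,:2].astype(np.float32)))
E
python3 go.py 0.4612,0.2902,0.142
```

```text
clock: 20.02
tool_pos: [0.4445, -0.26, 0.0398]
eef_rot: [0.989, 0.146, -0.0, 0.0]
contact_force: [0.2, -0.5, -0.7]
opening: 0.997
finger_force: 0.0
clock: 20.68
tool_pos: [0.4437, -0.2598, 0.1393]
eef_rot: [0.989, 0.146, -0.001, -0.0]
contact_force: [-0.4, 0.0, -1.1]
opening: 1.001
finger_force: 0.0
3521 [ 0.4469 -0.2597  0.0826] 0.0010682402419397387 ((0.4452833831310272, -0.26050692796707153), 0.030668355524539948)
t 20.73 pos [ 0.4436 -0.2596  0.139 ] zax [-0.002  0.001 -1.   ] yaw 16.8 F [-0.55  0.14 -0.46] op 1.001 ff 0.0 q7 -1.11
0.4612,0.2902,0.142 -> cm [ 17.56 -52.13  -0.26] len 55.0
```

View pics/w4.png

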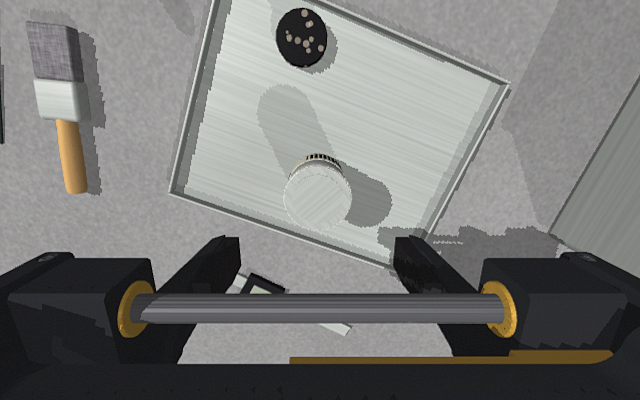

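The lighter tin stands upright in the tray at (318,195), lid at z=0.083. Back to tin A.

```bash

python3 -m creep '[{"grip":1,"tx":1.05,"ty":-3.15,"tz":0,"spin":0},{"grip":1,"tx":1.05,"ty":-3.15,"tz":0,"spin":0},{"grip":1,"tx":1.05,"ty":-3.15,"tz":0,"spin":0},{"grip":1,"tx":1.05,"ty":-3.15,"tz":0,"spin":0},{"grip":1,"tx":1.05,"ty":-3.15,"tz":0,"spin":0},{"grip":1,"tx":1.05,"ty":-3.15,"tz":0,"spin":0},{"grip":1,"tx":1.05,"ty":-3.15,"tz":0,"spin":0},{"grip":1,"tx":1.05,"ty":-3.15,"tz":0,"spin":0}]'
python3 -m creep '[{"grip":1,"tx":1.05,"ty":-3.15,"tz":0,"spin":0},{"grip":1,"tx":1.05,"ty":-3.15,"tz":0,"spin":0},{"grip":1,"tx":1.05,"ty":-3.15,"tz":0,"spin":0},{"grip":1,"tx":1.05,"ty":-3.15,"tz":0,"spin":0},{"grip":1,"tx":1.05,"ty":-3.15,"tz":0,"spin":0},{"grip":1,"tx":1.05,"ty":-3.15,"tz":0,"spin":0},{"grip":1,"tx":1.05,"ty":-3.15,"tz":0,"spin":0},{"grip":1,"tx":0.7,"ty":-2,"tz":0,"spin":0}]'
python3 -m creep '[{"grip":1,"tx":0.55,"ty":-1.4,"tz":0,"spin":0},{"grip":1,"tx":0.55,"ty":-1.4,"tz":0,"spin":0},{"grip":1,"tx":0,"ty":0,"tz":0,"spin":0},{"grip":1,"tx":0,"ty":0,"tz":0,"spin":0},{"grip":1,"tx":0,"ty":0,"tz":0,"spin":0},{"grip":1,"tx":0,"ty":0,"tz":0,"spin":0},{"grip":1,"tx":0,"ty":0,"tz":0,"spin":0},{"grip":1,"tx":0,"ty":0,"tz":0,"spin":0}]'
python3 - <<'E'
from h import *
p,d,c=snap('wrist'); P=cloud(d,c).reshape(-1,3)
Q=P[(P[:,2]>.075)&(P[:,2]<.095)&(np.hypot(P[:,0]-.461,P[:,1]-.29)<.06)]
if len(Q): print(len(Q),Q.mean(0).round(4),cv2.minEnclosingCircle(Q[:,:2].astype(np.float32)))
E
python3 go.py 0.4612,0.2902,0.043
```

```text
clock: 21.4
tool_pos: [0.4511, 0.007, 0.1388]
eef_rot: [0.989, 0.146, -0.001, 0.0]
contact_force: [-0.0, 0.2, -0.3]
opening: 1.004
finger_force: 0.0
clock: 22.07
tool_pos: [0.4585, 0.2632, 0.1387]
eef_rot: [0.989, 0.148, -0.001, -0.001]
contact_force: [-0.2, -0.6, -0.3]
opening: 0.996
finger_force: 0.0
clock: 22.73
tool_pos: [0.4625, 0.2879, 0.1399]
eef_rot: [0.989, 0.145, -0.0, 0.0]
contact_force: [0.0, 0.0, 0.4]
opening: 1.001
finger_force: 0.0
3513 [0.4627 0.2905 0.0835] ((0.4607480466365814, 0.2899976372718811), 0.030714794993400574)
t 22.78 pos [0.4624 0.2881 0.1399] zax [-0. -0. -1.] yaw 16.7 F [-0.72  0.59 -0.2 ] op 1.001 ff 0.0 q7 -2.02
0.4612,0.2902,0.043 -> cm [-0.06 -0.24  9.69] len 9.7
```

```bash

python3 -m creep '[{"grip":1,"tx":-0.05,"ty":-0.2,"tz":2,"spin":0},{"grip":1,"tx":0,"ty":0,"tz":2,"spin":0},{"grip":1,"tx":0,"ty":0,"tz":2,"spin":0},{"grip":1,"tx":0,"ty":0,"tz":2,"spin":0},{"grip":1,"tx":0,"ty":0,"tz":1.2,"spin":0},{"grip":1,"tx":0,"ty":0,"tz":0.5,"spin":0},{"grip":1,"tx":0,"ty":0,"tz":0,"spin":0},{"grip":1,"tx":0,"ty":0,"tz":0,"spin":0}]'
python3 -m creep '[{"grip":1,"tx":0,"ty":0,"tz":0,"spin":0},{"grip":0.5,"tx":0,"ty":0,"tz":0,"spin":0},{"grip":0.5,"tx":0,"ty":0,"tz":0,"spin":0},{"grip":0.5,"tx":0,"ty":0,"tz":0,"spin":0},{"grip":0.5,"tx":0,"ty":0,"tz":0,"spin":0}]' 18;python3 go.py
for i in 1 2 3 4; do python3 -m creep '[{"grip":-0.1,"tx":0,"ty":0,"tz":0,"spin":0}]' >/dev/null; python3 go.py; done
```

```text
clock: 23.45
tool_pos: [0.4615, 0.2908, 0.0433]
eef_rot: [0.989, 0.146, 0.0, -0.0]
contact_force: [0.1, -0.8, 0.7]
opening: 0.995
finger_force: 0.0
clock: 23.87
tool_pos: [0.4614, 0.2909, 0.0433]
eef_rot: [0.989, 0.146, 0.0, -0.0]
contact_force: [0.8, 0.3, -0.0]
opening: 0.754
finger_force: 0.0
t 23.87 pos [0.4614 0.2909 0.0433] zax [ 0.001  0.    -1.   ] yaw 16.8 F [ 0.84  0.31 -0.02] op 0.754 ff 0.0 q7 -2.05
t 23.95 pos [0.4613 0.2908 0.0431] zax [ 0.  0. -1.] yaw 16.8 F [ 0.39 -0.09 -0.35] op 0.697 ff 0.0 q7 -2.05
t 24.03 pos [0.4613 0.2908 0.0431] zax [ 0. -0. -1.] yaw 16.8 F [ 0.41 -0.7   1.49] op 0.669 ff 18.0 q7 -2.05
t 24.12 pos [0.4613 0.2908 0.043 ] zax [ 0. -0. -1.] yaw 16.8 F [-0.23 -0.56  1.76] op 0.666 ff 18.0 q7 -2.05
t 24.2 pos [0.4613 0.2908 0.043 ] zax [ 0. -0. -1.] yaw 16.8 F [-0.42 -0.46  2.06] op 0.669 ff 18.0 q7 -2.05
```

```bash

python3 -m creep '[{"grip":-0.1,"tx":0,"ty":0,"tz":-0.5,"spin":0},{"grip":-0.1,"tx":0,"ty":0,"tz":-1,"spin":0},{"grip":-0.1,"tx":0,"ty":0,"tz":-1.5,"spin":0},{"grip":-0.1,"tx":0,"ty":0,"tz":-2,"spin":0},{"grip":-0.1,"tx":0,"ty":0,"tz":-2,"spin":0},{"grip":-0.1,"tx":0,"ty":0,"tz":-2,"spin":0},{"grip":-0.1,"tx":0,"ty":0,"tz":-1.5,"spin":0},{"grip":-0.1,"tx":0,"ty":0,"tz":-0.5,"spin":0}]'
python3 -m creep '[{"grip":-0.1,"tx":0,"ty":0,"tz":0,"spin":0},{"grip":-0.1,"tx":0,"ty":0,"tz":0,"spin":0},{"grip":-0.1,"tx":0,"ty":0,"tz":0,"spin":0}]'
python3 go.py 0.666,-0.032,0.15
python3 - <<'E'
from h import *
# refine scanner from side camera: front-face points
p,d,c=snap('top'); W=cloud(d,c)[80:145,325:392].reshape(-1,3)
Q=W[(W[:,2]>.146)&(W[:,2]<.155)]; print(cv2.minAreaRect(Q[:,:2].astype(np.float32)))
F=W[(W[:,2]>.004)&(W[:,2]<.03)&(W[:,0]<.78)]
E=[(round(y,3),round(F[abs(F[:,1]-y)<.004][:,0].min(),3)) for y in np.arange(-.05,.02,.01)]; print(E)
G=W[(W[:,2]>.08)&(W[:,2]<.125)]; print(len(G),np.polyfit(G[:,1],G[:,0],1) if len(G)>20 else '',G.mean(0) if len(G) else '')
E
```

```text
clock: 24.87
tool_pos: [0.4621, 0.2914, 0.1555]
eef_rot: [0.989, 0.146, 0.002, -0.001]
contact_force: [0.2, 0.4, -2.9]
opening: 0.663
finger_force: 18.0
clock: 25.12
tool_pos: [0.4604, 0.2902, 0.1519]
eef_rot: [0.989, 0.146, -0.001, 0.001]
contact_force: [-0.7, -0.6, -3.7]
opening: 0.67
finger_force: 18.0
t 25.12 pos [0.4604 0.2902 0.1519] zax [-0.002 -0.001 -1.   ] yaw 16.8 F [-0.68 -0.61 -3.67] op 0.67 ff 18.0 q7 -2.03
0.666,-0.032,0.15 -> cm [10.39 36.78  0.2 ] len 38.2
((0.7718397974967957, -0.02133229747414589), (0.05248279869556427, 0.07474711537361145), 5.84338903427124)
[(np.float64(-0.05), np.float64(0.734)), (np.float64(-0.04), np.float64(0.731)), (np.float64(-0.03), np.float64(0.71)), (np.float64(-0.02), np.float64(0.727)), (np.float64(-0.01), np.float64(0.703)), (np.float64(0.0), np.float64(0.722)), (np.float64(0.01), np.float64(0.709)), (np.float64(0.02), np.float64(0.731))]
180 [0.10159834 0.74689883] [ 0.74508471 -0.01785575  0.10280131]
```

```bash

python3 -m creep '[{"grip":-0.1,"tx":0.28,"ty":1,"tz":0,"spin":0},{"grip":-0.1,"tx":0.56,"ty":2,"tz":0,"spin":0},{"grip":-0.1,"tx":0.85,"ty":3,"tz":0,"spin":0},{"grip":-0.1,"tx":0.9,"ty":3.2,"tz":0,"spin":0},{"grip":-0.1,"tx":0.9,"ty":3.2,"tz":0,"spin":0},{"grip":-0.1,"tx":0.9,"ty":3.2,"tz":0,"spin":0},{"grip":-0.1,"tx":0.9,"ty":3.2,"tz":0,"spin":0},{"grip":-0.1,"tx":0.9,"ty":3.2,"tz":0,"spin":0}]'
python3 -m creep '[{"grip":-0.1,"tx":0.9,"ty":3.2,"tz":0,"spin":0},{"grip":-0.1,"tx":0.9,"ty":3.2,"tz":0,"spin":0},{"grip":-0.1,"tx":0.85,"ty":3,"tz":0,"spin":0},{"grip":-0.1,"tx":0.7,"ty":2.4,"tz":0,"spin":0},{"grip":-0.1,"tx":0.45,"ty":1.6,"tz":0,"spin":0},{"grip":-0.1,"tx":0.25,"ty":0.9,"tz":0,"spin":0},{"grip":-0.1,"tx":0.15,"ty":0.5,"tz":0,"spin":0}]'
python3 -m creep '[{"grip":-0.1,"tx":0,"ty":0,"tz":0,"spin":0},{"grip":-0.1,"tx":0,"ty":0,"tz":0,"spin":0},{"grip":-0.1,"tx":0,"ty":0,"tz":0,"spin":0}]'
python3 go.py 0.665,-0.032,0.112
```

```text
clock: 25.83
tool_pos: [0.5843, 0.0951, 0.1521]
eef_rot: [0.989, 0.145, -0.001, 0.0]
contact_force: [-0.3, 0.5, -4.0]
opening: 0.67
finger_force: 18.0
clock: 26.42
tool_pos: [0.6667, -0.0343, 0.1518]
eef_rot: [0.989, 0.145, -0.001, 0.0]
contact_force: [0.2, -1.2, -4.1]
opening: 0.668
finger_force: 18.0
clock: 26.67
tool_pos: [0.6662, -0.0294, 0.1528]
eef_rot: [0.989, 0.147, -0.0, -0.001]
contact_force: [0.7, 1.1, -3.7]
opening: 0.668
finger_force: 18.0
t 26.67 pos [ 0.6662 -0.0294  0.1528] zax [-0.001  0.001 -1.   ] yaw 16.9 F [ 0.71  1.06 -3.73] op 0.668 ff 18.0 q7 -1.43
0.665,-0.032,0.112 -> cm [-0.19  0.22  4.08] len 4.1
```

```bash

python3 -m creep '[{"grip":-0.1,"tx":0,"ty":0,"tz":0.5,"spin":0},{"grip":-0.1,"tx":0,"ty":0,"tz":1,"spin":0},{"grip":-0.1,"tx":0,"ty":0,"tz":1,"spin":0},{"grip":-0.1,"tx":0,"ty":0,"tz":1,"spin":0},{"grip":-0.1,"tx":0,"ty":0,"tz":0.5,"spin":0}]'
python3 -m creep '[{"grip":-0.1,"tx":0,"ty":0,"tz":0,"spin":0},{"grip":-0.1,"tx":0,"ty":0,"tz":0,"spin":0},{"grip":-0.1,"tx":0,"ty":0,"tz":0,"spin":0},{"grip":-0.1,"tx":0,"ty":0,"tz":0,"spin":0},{"grip":-0.1,"tx":0,"ty":0,"tz":0,"spin":0},{"grip":-0.1,"tx":0,"ty":0,"tz":0,"spin":0},{"grip":-0.1,"tx":0,"ty":0,"tz":0,"spin":0},{"grip":-0.1,"tx":0,"ty":0,"tz":0,"spin":0}]'
python3 go.py 0.665,-0.032,0.112
python3 - <<'E'
from h import *
snap('side','s5.png')
p,d,c=snap('wrist'); P=cloud(d,c).reshape(-1,3)
Q=P[(P[:,2]>.14)&(P[:,2]<.165)&(np.hypot(P[:,0]-.665,P[:,1]+.032)<.05)]
print(len(Q),Q.mean(0).round(4),np.percentile(Q[:,2],[5,50,95]).round(4))
E
```

```text
clock: 27.08
tool_pos: [0.6654, -0.0314, 0.1105]
eef_rot: [0.989, 0.146, -0.002, -0.0]
contact_force: [-0.1, 0.6, -3.9]
opening: 0.671
finger_force: 18.0
clock: 27.75
tool_pos: [0.667, -0.0316, 0.1131]
eef_rot: [0.989, 0.146, 0.0, 0.0]
contact_force: [0.6, -0.5, -2.9]
opening: 0.663
finger_force: 18.0
t 27.75 pos [ 0.667  -0.0316  0.1131] zax [ 0. -0. -1.] yaw 16.8 F [ 0.56 -0.49 -2.94] op 0.663 ff 18.0 q7 -1.44
0.665,-0.032,0.112 -> cm [-0.2  -0.02  0.11] len 0.2
9441 [ 0.6708 -0.031   0.1536] [0.1504 0.1536 0.1586]
```

View pics/s5.png

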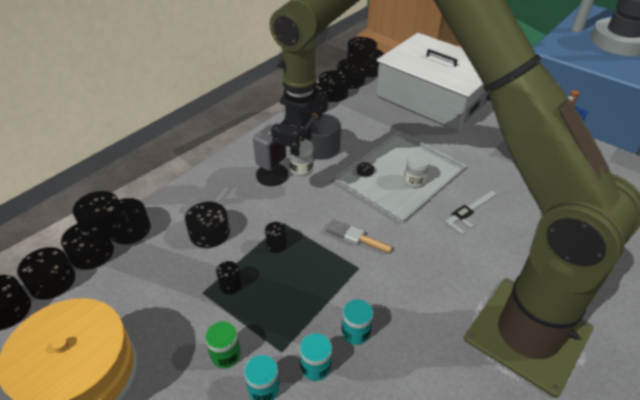

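The side view shows the heavy tin held upright at (300,158) in front of the scanner (265,150), its lid at z=0.154 as wanted. The light tin stands in the tray at (415,172) and everything else is in place, so I hand in.

```bash
python3 -c "
from plant import workorder; print(workorder.finish_job())"
```

```text
the job is handed in; nothing more can be done
None
```

I handed the job in at about 28 s: the lighter tin (about 2 N) stands released in the tray, and the heavier one (about 4 N) is held upright and still at the scan spot; my first grip on the lighter tin slipped off but left it standing, and the hand-in returned no verdict.

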